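# Push a spectrophotometer's cell changer to the third click and take the reading

### The arm

A 6-joint arm with a two-finger parallel gripper is mounted at the origin on the work surface. World frame = base frame: x ahead of the robot, y to its left, z up, the work surface at z = 0. Lengths are in mm, angles in rad, forces in N, time in s.
With the tool pointing down it reaches from about 300 to 850 mm from the base axis. Payload 5.4 kg.
Tool frame: the origin (TCP) lies between the finger pads; the fingertips stand 17 mm ahead of it and the grasp point (between the pads) lies 2 mm behind it; z points along the fingers, y is the direction in which the jaws open and shut (so a half turn about z gives the same grasp; the last joint's range is limited). The gripper opens to 85 mm and grips with 20 to 120 N. Pads are 22 mm wide; open, the fingers measure 114 mm over their backs; the gripper's body (76 mm by 85 mm) begins 54 mm behind the grasp point. The pads swing forward as they close: fully open they stand 13 mm farther back than shut.
Start: joints at [-1.37, 0.158, 1.597, -0, 1.386, -0.21], TCP at [229.598, -527.154, 248.299] pointing down, gripper open.
Joint ranges: [-2.91, 2.91], [-0.94, 2.29], [0.18, 2.7], [-1.29, 4.43], [0.17, 2.64], [-3, 3]. Speed limits (rad/s): [2.57, 2.57, 3.14, 3.14, 3.14, 3.14].

### API

Orientations are given as a rotation vector (axis times angle).
In Python, from station import bot gives the robot as it stands.
- The arm moves only by the shell command python3 -m jog 'ROWS'. ROWS is JSON, a list of rows, each a list of 5 numbers: the shift along the tool's x, y, z in units of 10 cm (1.0 is 10 cm), then the turn about the tool's z in units of 90 degrees (1.0 is 90 degrees), then the closure, from 0 (fully open) to 1 (shut). In form: [[dx, dy, dz, roll, gripper], ...]. A call has 1 to 8 rows; each row is the pose to reach, as a shift and turn from the pose commanded when the call began, along the tool's axes at that moment; what a row does not reach only later rows make up. A row lasts 1/10 s, in which the tool goes at most 50 mm and 8.59 degrees, less where a joint would pass 70% of its speed; a pose out of reach is approached as far as the arm can. A call with a number of a shift or a turn outside -1 to 1 is refused whole. A call with a gripper value outside its range is refused whole. The fingers move at their own pace and stop on an object; the grip force is fixed at half the most. Time passes only in rows, so rows that repeat a pose let the fingers close. It gives the time, the measured TCP pose, the force and the opening at its end, in the units of the state.
- bot.sense(): the state, without advancing time (a new reading comes with each control period).
- bot.get_image(name): name is "scene" or "side" or "wrist"; returns the picture (420x560x3 uint8, red, green, blue); there is no depth.
- bot.camera_model(name): a dict with "intrinsics" (3x3 intrinsics, pixels), "rvec" (rotation vector, rad) and "tvec" (3), from world to camera coordinates, as OpenCV has them. Camera axes: x right, y down, z forward; pixel columns grow to the right and rows downward; lengths in mm; the calibration is good to about 2 mm. The wrist camera is an equidistant fisheye: a pixel r from the principal point sees the ray r / f radians off the axis. A picture is of the moment at which its call begins: read the wrist's pose just before it. camera_model takes no time and is no camera call; for the wrist camera it gives the pose at the moment of the call.
- bot.finish_job(): hands the job in, once; it reports no verdict.
The state is a dict: "time": time; "joint_pos": joint angles; "dq": joint speeds; "effort": joint torques, N m; "tcp_pos": TCP position; "ee_rot": TCP orientation; "force": force on the tool from outside, world axes, zero at the start; "torque": the same for the moment, N m; "gripper_width": opening from 0.0 (shut) to 1.0 (fully open).
Only numpy, scipy, OpenCV 4.12 (cv2) and the standard library are available. Lean on these libraries where they do the work, as an engineer would, in place of code of your own. Each camera call takes 0.05 s, during which the arm holds its last target. There are 200 camera calls.

### The job

The cell-changer rod of the bench spectrophotometer is pulled out. With a fingertip against the end of its knob, push the rod in click by click and stop in the third click, without running past it, so that the third cell stands in the beam; then press the big oblong read key fully down and let it come up again. Only push: do not pinch the knob, do not press the read key before the rod is in its third click, and leave the small keys and the glassware alone.

Things in the scene. Friction and masses are not known exactly. Their poses are not given: they have to be found in the camera images.
- spectro: White bench spectrophotometer, 320 deep (x) x 440 wide (y) mm, fixed. Origin: centre of its underside on the bench; x from front to back (away from the robot, turned up to 12 deg), y to the left, z up. Front face x -160, deck 115 high. Right half of the deck: closed cell-chamber lid, top 135 (y -198 to -22). Behind x 25 it is 175 high; raked display at left from x -3.
- knob_face (a point): Centre of the flat outer end face (19 mm diameter) of the black cell-changer knob: barrel 24 mm diameter, 20 mm long, on a level 8 mm steel rod out of the right half of the front face. In the instrument's frame at y -110, z 84, x = -275 mm + the rod's joint value; pushed along the instrument's +x. Four dark rings on the rod: ring n, counted from the housing, reaches the bushing (6 mm proud) in click n.
- rod (a joint): How far the rod is pushed in, m: 0 fully out, stop at 0.078. Starts in the free play, 0 to 0.007. A sprung ball clicks into notches at 0.025, 0.041, 0.057 (third click) and 0.073. The ridge before each notch is 8 mm before it: once over it, the rod snaps forward into the notch by itself and stays. To leave a notch takes about 5 to 7 N, the free play under 1 N.
- read_key_top (a point): Centre of the top of the read key: the one big oblong key, 26 (x) x 44 (y) mm, its top 8 mm above the deck (123 mm above the bench), at x = -112, y = 105 mm in the spectrophotometer's frame.
- read_key (a joint): Read key, m: 0 = up, grows as it is pressed straight down, 0.004 = fully down; takes about 1.4 N to start and 4.2 N at the bottom, and springs back when let go.
- key_left (a joint): Small round key, 16 mm diameter, at x = -45, y = 160 mm in the spectrophotometer's frame; m pressed, to be left alone.
- key_mid (a joint): Small round key, 16 mm diameter, at x = -45, y = 105 mm, 67 mm behind the read key; m pressed, to be left alone.
- key_right (a joint): Small round key, 16 mm diameter, at x = -45, y = 50 mm; m pressed, to be left alone.
- cuvette_a: Capped glass cuvette standing on the deck at the left end, about 90 mm left of the read key: 13.5 mm square, 51 mm high. Origin under its centre. Loose, to be left standing.
- cuvette_b: Another such cuvette standing on the deck between the read key and the lid, about 97 mm right of the read key. Origin under its centre. Loose, to be left standing.
- amber_vial: Amber vial, 28 mm diameter, 55 mm high, standing on the bench in front of the instrument, about 90 mm left of the rod. Origin under its centre. Loose, to be left alone.
- vial_rack: White rack of small vials, 70 x 110 mm, 62 mm high, on the bench in front of the left half of the instrument. Origin under its centre. Loose, to be left alone.
- beaker: Glass beaker, 68 mm diameter, 90 mm high, on the bench in front of the right end of the instrument, about 130 mm right of the rod. Origin under its centre. Loose, to be left alone.
- dish: Flat glass dish, 90 mm diameter, 18 mm high, on the bench at the right. Origin under its centre. Loose, to be left alone.
- reagent_bottle: Amber bottle, 72 mm diameter, 150 mm high, on the bench at the left. Origin under its centre. Loose, to be left alone.
- flask: Conical flask, 76 mm diameter, 108 mm high, on the bench at the left, near the robot. Origin under its centre. Loose, to be left alone.

How it is judged (in metres and radians):
On the way, in this order (a step that is already met when the one before it is completed fails the run):
1. the rod sits in its third click (value of joint rod between 0.0535 and 0.0605 m), for 0.2 s.
2. the read key is pressed fully down (value of joint read_key above 0.003 m), for 0.05 s.
At the end, for the whole second after the job is handed in: The rod rests in its third click (0.057 m in, within 3.5 mm), the read key has been pressed (at least 3 of its 4 mm) after that and is up again (within 1 mm), and all loose glassware stands within 15 mm of where it was (all of step 1 and velocity of joint rod between -0.01 and 0.01 m/s and value of joint read_key below 0.001 m and distance of each of cuvette_a, cuvette_b, beaker, vial_rack, amber_vial, reagent_bottle, flask, dish from where it was at the start of the episode below 0.015 m and angle between each of cuvette_a, cuvette_b, beaker, vial_rack, amber_vial, reagent_bottle, flask, dish's own z axis and vertical below 0.2 rad); the robot touches nothing.
It fails at once if the rod is run past its third click (beyond the next ridge, 0.065 m) (value of joint rod above 0.066 m).
It fails at once if the knob is pinched: squeezed from both sides, or held from front and back ((contact force between the fingers and rod_c2 above 1 N and contact force between the fingers and rod_c3 above 1 N) or (contact force between the fingers and rod_c0 above 1 N and contact force between the fingers and rod_c4 above 1 N)).
It fails at once if the read key is pressed (over 2.5 mm) while the rod is not in its third click (value of joint read_key above 0.0025 m and not (value of joint rod between 0.0535 and 0.0605 m)).
It fails at once if a small key is pressed (over 2 mm) (value of joint any of key_left, key_mid, key_right above 0.002 m).
It fails at once if a piece of glassware is moved over 15 mm, lifted or tipped (distance of any of cuvette_a, cuvette_b, beaker, vial_rack, amber_vial, reagent_bottle, flask, dish from where it was at the start of the episode above 0.015 m or angle between any of cuvette_a, cuvette_b, beaker, vial_rack, amber_vial, reagent_bottle, flask, dish's own z axis and vertical above 0.3 rad).
It also fails if it takes over 54 s, if anything falls off the work surface, if the arm or the gripper's body presses on something with over 40 N, if the wrist force passes 120 N, or if a joint passes its speed limit or range.

## Working session

There is one attempt and no reset: what is moved stays moved. The work goes in short steps, Python scripts to look and compute and a shell command to move; the robot and the scene stay as the last step left them, time stands still between calls to the robot, and variables do not carry over. Pictures are saved under pics/ and viewed, on a budget of 10 in all, crops included, one or two more only if the job needs it, and the job is handed in when it is done.

```bash
mkdir -p pics; ls; python3 - <<'E'
from station import bot
import cv2
for n in ("scene","side"):
    im=bot.get_image(n); cv2.imwrite(f"pics/{n}0.png",im[:,:,::-1])
    m=bot.camera_model(n); print(n,m)
s=bot.sense(); print(s['time'],s['tcp_pos'],s['ee_rot'],s['gripper_width'],s['force'])
E
```

```text
pics
scene {'intrinsics': array([[387.65728663,   0.        , 280.57512378],
       [  0.        , 387.65728663, 209.32710304],
       [  0.        ,   0.        ,   1.        ]]), 'rvec': array([ 1.84988062,  1.53125355, -0.69910347]), 'tvec': array([-108.50478996, -277.79838929, 1470.94620996])}
side {'intrinsics': array([[408.32038449,   0.        , 284.83695986],
       [  0.        , 408.32038449, 210.31769658],
       [  0.        ,   0.        ,   1.        ]]), 'rvec': array([ 0.05109241, -2.83083755,  1.29025286]), 'tvec': array([ 519.52512349,   73.72556493, 1103.95407167])}
0.1 [ 229.48719349 -526.65001929  247.38476805] [-3.07383339e+00 -6.40448409e-01  4.98942033e-05] 0.9993109844620796 [0.56836692 0.97191777 0.02156742]
```

View pics/scene0.png

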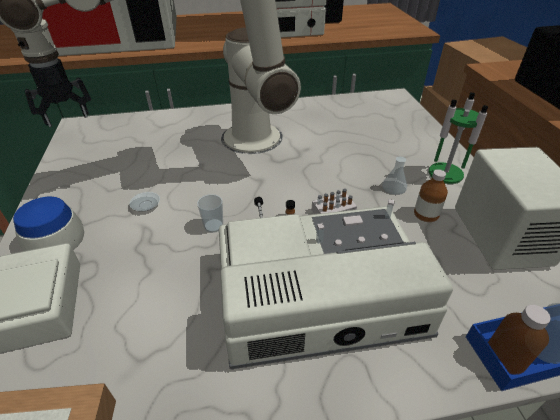

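View pics/side0.png

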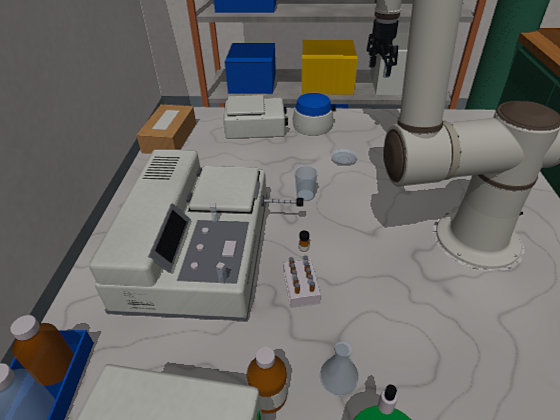

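The scene view shows the knob near (259,202) and the read key near (352,220). The side view shows the knob at about (300,202) and the read key at about (230,247). I'll enlarge both to read them more closely.

```bash
python3 - <<'E'
import cv2
a=cv2.imread("pics/side0.png")[160:320,90:320]; b=cv2.imread("pics/scene0.png")[180:300,210:450]
cv2.imwrite("pics/sidec.png",cv2.resize(a,None,fx=3.4,fy=3.4,interpolation=cv2.INTER_CUBIC))
cv2.imwrite("pics/scenec.png",cv2.resize(b,None,fx=3.3,fy=3.3,interpolation=cv2.INTER_CUBIC))
E
```

```text
(no output)
```

View pics/sidec.png

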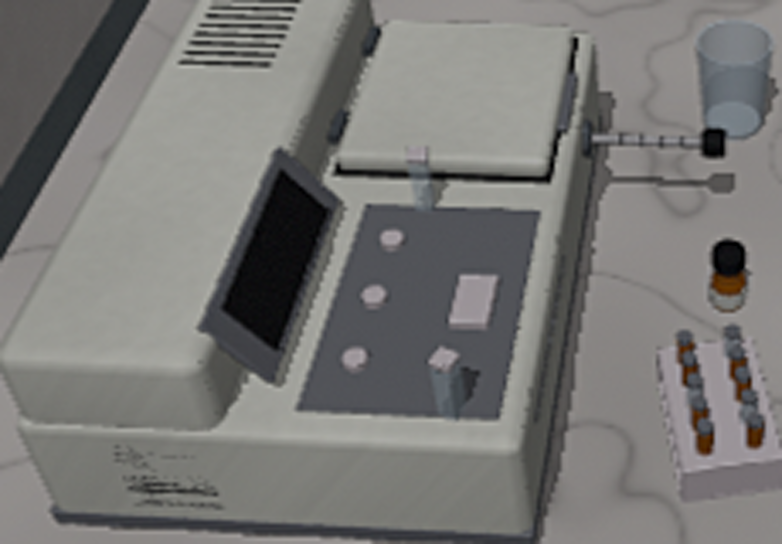

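View pics/scenec.png

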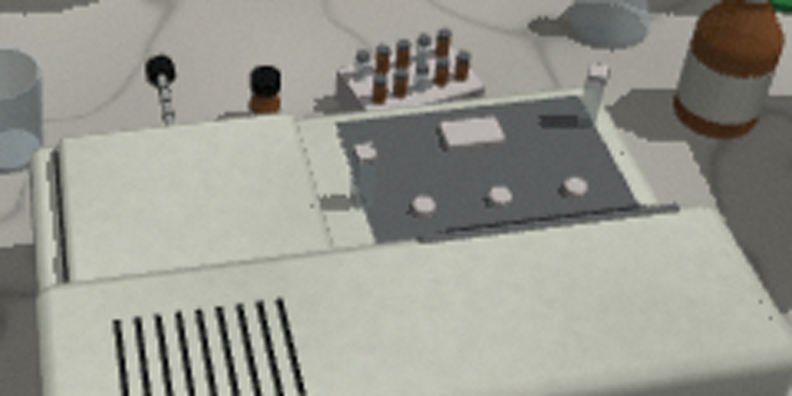

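The side crop shows the read key centre at (474,300), the small keys at (355,357), (374,295) and (391,238), and the knob barrel at about (714,142). The scene crop shows the read key at (473,131), the small keys at (576,186), (500,195) and (424,204), and the knob at (160,70). I'll fit the instrument pose (x, y, yaw) to these points from both cameras.

```bash
cat > h.py <<'E'
import numpy as np, cv2
from scipy.optimize import least_squares
from station import bot
def P(p):  # instrument->world
    x0,y0,a=p[:3]; c,s=np.cos(a),np.sin(a)
    return lambda q: np.array([x0+c*q[0]-s*q[1], y0+s*q[0]+c*q[1], q[2]])
def proj(n,X,m=None):
    m=m or bot.camera_model(n)
    return cv2.projectPoints(np.array(X,float).reshape(-1,3),m['rvec'],m['tvec'],m['intrinsics'],None)[0][:,0]
E
python3 - <<'E'
from h import *
side=np.array([(474,300),(355,357),(374,295),(391,238),(714,142)])/3.4+(90,160)
sc=np.array([(473,131),(576,186),(500,195),(424,204),(160,70)])/3.3+(210,180)
def res(p,full=False):
    T=P(p); X=[T(q) for q in [(-112,105,123),(-45,160,119),(-45,105,119),(-45,50,119),(-265+p[3],-110,84)]]
    r=np.concatenate([proj('side',X)-side,proj('scene',X)-sc])
    return r if full else r.ravel()
f=least_squares(res,[700,0,0,3],x_scale=[100,100,.1,10]); print(f.x,np.degrees(f.x[2])); print(res(f.x,True).round(1))
T=P(f.x); print('face',T((-275+f.x[3],-110,84)),'key',T((-112,105,123)),'cuvb',T((-112,8,115)),'beak',T((-250,-240,0)))
s=bot.sense();print(s['ee_rot']); print(cv2.Rodrigues(s['ee_rot'])[0].round(3))
E
```

```text
[ 7.46535135e+02  6.37147590e+01 -2.66876063e-02  2.04652927e+00] -1.5290872042739292
[[-0.6 -1.4]
 [-0.3  0.2]
 [-0.2  0.1]
 [ 0.1  0.1]
 [-0.4 -0.3]
 [-0.1 -1.4]
 [-0.1 -0.2]
 [ 0.1 -0.1]
 [ 0.1 -0. ]
 [ 0.3 -0.7]]
face [470.74357265 -38.9624607   84.        ] key [637.37688323 171.66602632 123.        ] cuvb [634.7884927   74.70056735 115.        ] beak [ 490.21989281 -169.52866908    0.        ]
[-3.07383339e+00 -6.40448409e-01  4.98942033e-05]
[[ 0.917  0.399 -0.   ]
 [ 0.399 -0.917  0.002]
 [ 0.    -0.002 -1.   ]]
```

The fit is good: residuals are under 1.5 px and the rod sits about 2 mm in. I'll close the fingers, turn the tool in line with the instrument and travel high.

```bash
cat >> h.py <<'E'
POSE=[746.535,63.715,-.0266876]
def to(q):
    s=bot.sense(); R=cv2.Rodrigues(s['ee_rot'])[0]; T=P(POSE)
    d=R.T@(T(q)-s['tcp_pos']); x=R[:,0]; yaw=np.arctan2(x[1],x[0])
    c,sn=np.cos(POSE[2]),np.sin(POSE[2]); w=s['tcp_pos']-np.array([*POSE[:2],0])
    print('t',s['time'],'inst',np.round([c*w[0]+sn*w[1],-sn*w[0]+c*w[1],w[2]],1),'rows',(d/100).round(3),'roll',((yaw-POSE[2])/(np.pi/2)).round(3),'F',s['force'].round(2),'w',round(s['gripper_width'],3))
E
python3 -m jog '[[0.3,-0.3,0,0.09,1],[0.7,-0.7,0,0.18,1],[1,-1,0,0.276,1],[1,-1,0,0.276,1]]'
python3 -c "
from h import *
to((-330,-110,92))"
```

```text
time: 0.5
tcp_pos: [282.8, -390.6, 247.1]
ee_rot: [-3.137, 0.035, 0.0]
force: [0.3, -0.2, -0.1]
gripper_width: 0.33
t 0.5 inst [-451.5 -466.5  247.1] rows [ 1.231 -3.553  1.565] roll 0.003 F [ 0.31 -0.18 -0.07] w 0.33
```

```bash
python3 -m jog '[[0.2,-0.45,0,0,1],[0.4,-0.9,0,0,1],[0.4,-1,0,0,1]]'
python3 -m jog '[[0.2,-0.45,0,0,1],[0.4,-0.9,0,0,1],[0.4,-1,0,0,1]]'
python3 -m jog '[[0.2,-0.45,0,0,1],[0.4,-0.9,0,0,1],[0.4,-1,0,0,1],[0.4,-1,0,0,1]]'
python3 -c "
from h import *
to((-330,-110,92))"
```

```text
time: 0.8
tcp_pos: [324.8, -293.4, 247.9]
ee_rot: [-3.14, 0.029, -0.0]
force: [0.7, -0.5, 0.6]
gripper_width: -0.001
time: 1.1
tcp_pos: [366.9, -194.7, 248.1]
ee_rot: [-3.14, 0.028, -0.001]
force: [-1.0, -0.6, 0.7]
gripper_width: 0.001
time: 1.5
tcp_pos: [408.1, -98.2, 248.1]
ee_rot: [3.141, -0.031, -0.001]
force: [-0.5, -0.2, -0.5]
gripper_width: -0.002
t 1.5 inst [-333.9 -170.9  248.1] rows [ 0.045 -0.609  1.561] roll 0.004 F [-0.5  -0.22 -0.51] w -0.002
```

```bash
python3 -m jog '[[0,-0.4,0.2,0,1],[0,-0.61,0.5,0,1],[0,-0.61,0.85,0,1],[0,-0.61,0.85,0,1]]'
python3 -m jog '[[0,0,0.3,0,1],[0,0,0.6,0,1],[0,0,0.71,0,1],[0,0,0.71,0,1],[0,0,0.71,0,1]]'
python3 -c "
from h import *
to((-300,-110,92))
for n,(y0,y1,x0,x1) in dict(side=(140,280,190,370),wrist=(0,420,0,560)).items():
    im=bot.get_image(n)[y0:y1,x0:x1,::-1]; k=4 if n=='side' else 1
    cv2.imwrite(f'pics/{n}1.png',cv2.resize(im,None,fx=k,fy=k,interpolation=2))
"
```

```text
time: 1.9
tcp_pos: [406.1, -37.6, 159.0]
ee_rot: [-3.139, 0.037, 0.014]
force: [-0.3, 0.6, 0.4]
gripper_width: 0.002
time: 2.4
tcp_pos: [410.7, -38.5, 93.9]
ee_rot: [3.14, -0.037, 0.003]
force: [0.1, -0.2, 0.4]
gripper_width: 0.001
t 2.4 inst [-333.  -111.2   93.9] rows [ 0.33  -0.011  0.02 ] roll 0.002 F [ 0.12 -0.21  0.44] w 0.001
```

View pics/side1.png

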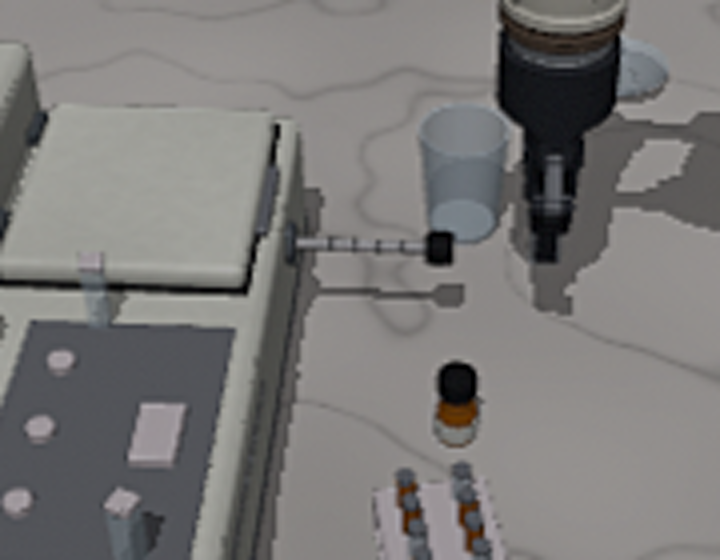

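View pics/wrist1.png

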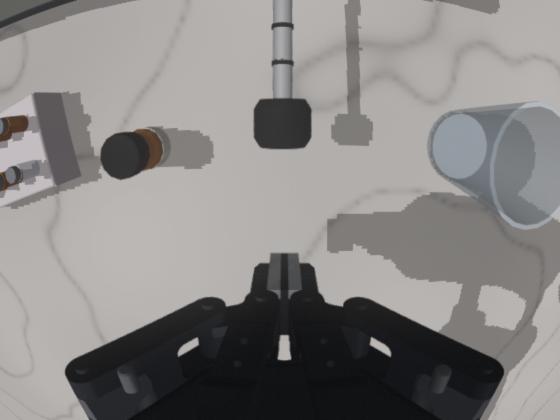

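The closed fingers (wrist view, column 285) line up with the knob (column 283). The gap is about 49 mm and the beaker and vial are clear. Now I'll approach the knob.

```bash
python3 -m jog '[[0.2,-0.01,0.03,0,1],[0.4,-0.01,0.04,0,1],[0.4,-0.01,0.04,0,1],[0.4,-0.01,0.04,0,1]]'
python3 -c "
from h import *
to((-284,-110,90))"
python3 -m jog '[[0.03,0,0,0,1],[0.06,0,0,0,1],[0.09,0,0,0,1],[0.12,0,0,0,1],[0.12,0,0,0,1]]'
python3 -c "
from h import *
to((-284,-110,90))"
```

```text
time: 2.9
tcp_pos: [449.7, -37.4, 89.1]
ee_rot: [3.141, -0.035, 0.001]
force: [-0.5, -0.3, -0.3]
gripper_width: -0.005
t 2.9 inst [-294.  -109.    89.1] rows [ 0.1    0.011 -0.009] roll 0.003 F [-0.51 -0.33 -0.26] w -0.005
time: 3.4
tcp_pos: [461.9, -37.6, 88.4]
ee_rot: [3.141, -0.036, 0.0]
force: [0.8, -0.8, -0.4]
gripper_width: -0.001
t 3.4 inst [-281.9 -108.9   88.4] rows [-0.021  0.011 -0.016] roll 0.003 F [ 0.84 -0.84 -0.35] w -0.001
```

```bash
for i in 1 ; do python3 -m jog '[[0.02,0,0,0,1],[0.04,0,0,0,1],[0.04,0,0,0,1]]' | egrep 'tcp|force'
python3 -m jog '[[0.02,0,0,0,1],[0.02,0,0,0,1]]' | egrep 'tcp|force'
python3 -m jog '[[0.02,0,0,0,1],[0.02,0,0,0,1]]' | egrep 'tcp|force'
python3 -m jog '[[0.02,0,0,0,1],[0.02,0,0,0,1]]' | egrep 'tcp|force'
python3 -m jog '[[0.02,0,0,0,1],[0.02,0,0,0,1]]' | egrep 'tcp|force'
python3 -m jog '[[0.02,0,0,0,1],[0.02,0,0,0,1]]' | egrep 'tcp|force'
done
python3 -c "
from h import *
to((-269,-110,90))
cv2.imwrite('pics/wrist2.png',bot.get_image('wrist')[:,:,::-1])"
```

```text
tcp_pos: [465.8, -37.7, 88.4]
force: [-0.6, -0.2, 0.5]
tcp_pos: [467.4, -37.6, 88.2]
force: [-1.5, 0.1, 0.8]
tcp_pos: [468.6, -37.6, 88.1]
force: [-3.3, -0.1, 2.1]
tcp_pos: [471.1, -37.7, 88.0]
force: [-2.2, -0.1, 0.7]
tcp_pos: [473.9, -37.8, 88.2]
force: [-0.5, 0.3, -0.2]
tcp_pos: [476.4, -38.0, 88.6]
force: [0.6, -0.5, 0.8]
t 4.7 inst [-267.3 -108.9   88.6] rows [-0.017  0.011 -0.014] roll 0.002 F [ 0.6  -0.5   0.77] w 0.002
```

View pics/wrist2.png

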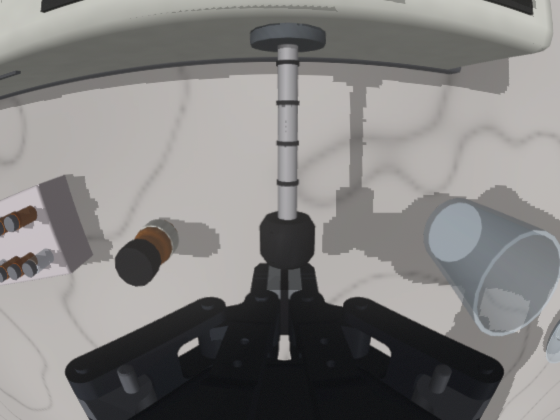

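The knob is in contact, with four rings at rows 63, 102, 142 and 182 and the bushing edge at row 47. I'll work out the rod value from the ring rows.

```bash
cat >> h.py <<'E'
def wproj(X):
    m=bot.camera_model('wrist'); R=cv2.Rodrigues(m['rvec'])[0]; c=R@np.array(X)+np.ravel(m['tvec']); K=m['intrinsics']
    th=np.arctan2(np.hypot(c[0],c[1]),c[2]); u=c[:2]/np.hypot(c[0],c[1])*th
    return np.array([K[0,0]*u[0]+K[0,2],K[1,1]*u[1]+K[1,2]])
def rings(q,zs=88): return [wproj(P(POSE)((-166-25-16*n+q,-110,zs))).round(0) for n in range(4)]
E
python3 -c "
from h import *
for q in (17,19,21,23,25): print(q,*rings(q))
print('bush',wproj(P(POSE)((-166,-110,84))),wproj(P(POSE)((-166,-110,92))),wproj(P(POSE)((-166,-110,76))))
print(bot.camera_model('wrist')['tvec'])
python3=0"
python3 -m jog '[[0,0,0,0,1],[0,0,0,0,1]]'
python3 -c "
from h import *
im=bot.get_image('wrist'); g=im[:,:,0].astype(int)
print(list(enumerate(g[30:215,284:292].mean(1).round().astype(int),30)))
"|tr -d '()' | tr '\n' ' '
```

```text
17 [287.  66.] [286. 107.] [286. 148.] [286. 187.]
19 [287.  61.] [287. 102.] [286. 142.] [286. 182.]
21 [287.  56.] [287.  97.] [286. 137.] [286. 177.]
23 [287.  51.] [287.  91.] [286. 132.] [286. 173.]
25 [287.  46.] [287.  86.] [286. 127.] [286. 168.]
bush [286.61883368  48.36353172] [286.79533585  44.27981939] [286.46223776  51.99553792]
[-27.24217384 465.34360143 366.69528568]
time: 4.95
tcp_pos: [475.8, -37.9, 88.5]
ee_rot: [3.141, -0.036, 0.001]
force: [0.1, 0.8, 0.2]
gripper_width: -0.001
[30, np.int6489, 31, np.int6489, 32, np.int6489, 33, np.int6489, 34, np.int6487, 35, np.int6479, 36, np.int6458, 37, np.int6450, 38, np.int6450, 39, np.int6450, 40, np.int6450, 41, np.int6453, 42, np.int6475, 43, np.int64111, 44, np.int64115, 45, np.int64120, 46, np.int64150, 47, np.int64164, 48, np.int64166, 49, np.int64166, 50, np.int64166, 51, np.int64166, 52, np.int64166, 53, np.int64166, 54, np.int64166, 55, np.int64164, 56, np.int64145, 57, np.int6473, 58, np.int6450, 59, np.int6451, 60, np.int6454, 61, np.int6494, 62, np.int64161, 63, np.int64166, 64, np.int64166, 65, np.int64166, 66,
[... 1932 characters left out ...]
3, 176, np.int64164, 177, np.int64163, 178, np.int64154, 179, np.int64107, 180, np.int6465, 181, np.int6458, 182, np.int6461, 183, np.int6486, 184, np.int64132, 185, np.int64154, 186, np.int64162, 187, np.int64163, 188, np.int64163, 189, np.int64163, 190, np.int64163, 191, np.int64163, 192, np.int64163, 193, np.int64163, 194, np.int64162, 195, np.int64163, 196, np.int64162, 197, np.int64163, 198, np.int64162, 199, np.int64162, 200, np.int64162, 201, np.int64162, 202, np.int64162, 203, np.int64162, 204, np.int64162, 205, np.int64162, 206, np.int64162, 207, np.int64162, 208, np.int64162, 209, np.int64162, 210, np.int64162, 211, np.int64162, 212, np.int64162, 213, np.int64162, 214, np.int64162]
```

```bash
cat >> h.py <<'E'
def q_est():
    """rod value from dark rings in wrist view; bushing = first wide dark band"""
    g=bot.get_image('wrist')[:,:,0].astype(float)[:,283:291].mean(1)
    d=np.where((g<110))[0]; d=d[d<235]; gr=np.split(d,np.where(np.diff(d)>1)[0]+1)
    rows=[x.mean().round(1) for x in gr if 2<=len(x)<=7]; print('dark',[(int(x[0]),int(x[-1])) for x in gr])
    for q in range(10,75): pass
    f=lambda q: np.array([wproj(P(POSE)((-191-16*n+q,-110,88)))[1] for n in range(4)])
    for r in rows: # candidate q for every ring index, by nearest
        print(r,[round(min(np.arange(10,75,.25),key=lambda q:abs(f(q)[n]-r)),2) for n in range(4)])
E
python3 -m jog '[[0,0,0,0,1],[0,0,0,0,1],[0,0,0,0,1]]'
python3 -c "
from h import *
q_est()
to((-269,-110,90))"
```

```text
time: 5.3
tcp_pos: [475.6, -37.9, 88.3]
ee_rot: [-3.141, 0.036, -0.0]
force: [-0.2, 0.0, -0.2]
gripper_width: -0.002
dark [(13, 42), (56, 60), (97, 100), (138, 142), (179, 182), (217, 234)]Traceback (most recent call last):
  File "<string>", line 3, in <module>
    q_est()
    ~~~~~^^
  File "h.py", line 29, in q_est
    print(r,[round(min(np.arange(10,75,.25),key=lambda q:abs(f(q)[n]-r)),2) for n in range(4)])
                   ~~~^^^^^^^^^^^^^^^^^^^^^^^^^^^^^^^^^^^^^^^^^^^^^^^^^^
  File "h.py", line 29, in <lambda>
    print(r,[round(min(np.arange(10,75,.25),key=lambda q:abs(f(q)[n]-r)),2) for n in range(4)])
                                                             ~^^^
  File "h.py", line 27, in <lambda>
    f=lambda q: np.array([wproj(P(POSE)((-191-16*n+q,-110,88)))[1] for n in range(4)])
                          ~~~~~^^^^^^^^^^^^^^^^^^^^^^^^^^^^^^^^
  File "h.py", line 17, in wproj
    m=bot.camera_model('wrist'); R=cv2.Rodrigues(m['rvec'])[0]; c=R@np.array(X)+np.ravel(m['tvec']); K=m['intrinsics']
ValueError: time passes only in moves, steps and waits
```

```bash
python3 - <<'E'
s=open('h.py').read()
s=s.replace("def wproj(X):\n    m=bot.camera_model('wrist'); ","M={}\ndef wproj(X):\n    m=M.get('w') or M.setdefault('w',bot.camera_model('wrist')); ")
s=s.replace("    for q in range(10,75): pass\n","")
i=s.index("    f=lambda q"); 
s=s[:i]+"""    qs=np.arange(0,76,.25); f=np.array([[wproj(P(POSE)((-191-16*n+q,-110,88)))[1] for n in range(4)] for q in qs])
    for r in rows: print(r,[qs[np.abs(f[:,n]-r).argmin()] for n in range(4)])
"""
open('h.py','w').write(s)
E
python3 -m jog '[[0.02,0,0,0,1],[0.02,0,0,0,1]]' | egrep 'tcp|force'
python3 -m jog '[[0.02,0,0,0,1],[0.02,0,0,0,1]]' | egrep 'tcp|force'
python3 -c "
from h import *
q_est()
to((-269,-110,90))"
```

```text
tcp_pos: [477.8, -38.0, 88.4]
force: [-0.4, 0.7, -1.0]
tcp_pos: [479.8, -38.0, 88.4]
force: [-0.2, -0.5, -0.0]
dark [(25, 56), (93, 96), (134, 138), (175, 179), (214, 234)]
94.5 [np.float64(9.0), np.float64(25.0), np.float64(41.0), np.float64(57.0)]
136.0 [np.float64(0.0), np.float64(8.75), np.float64(24.75), np.float64(40.75)]
177.0 [np.float64(0.0), np.float64(0.0), np.float64(8.5), np.float64(24.5)]
t 5.8 inst [-264.  -108.8   88.3] rows [-0.05   0.012 -0.017] roll 0.003 F [ 0.22 -0.84  0.37] w -0.003
```

```bash

for i in 1; do python3 -m jog '[[0.02,0,0,0,1],[0.02,0,0,0,1]]' | egrep 'tcp|force'
python3 -m jog '[[0.02,0,0,0,1],[0.02,0,0,0,1]]' | egrep 'tcp|force'
python3 -c "
from h import *
q_est()"
python3 -m jog '[[0.02,0,0,0,1],[0.02,0,0,0,1]]' | egrep 'tcp|force'
python3 -m jog '[[0.02,0,0,0,1],[0.02,0,0,0,1]]' | egrep 'tcp|force'
done; python3 -c "
from h import *
q_est()
to((-269,-110,90))"
```

```text
tcp_pos: [481.8, -38.0, 88.4]
force: [-0.9, 0.1, 0.8]
tcp_pos: [483.4, -38.0, 88.2]
force: [-0.2, -0.6, 0.7]
dark [(0, 2), (35, 64), (102, 105), (143, 147), (184, 187), (222, 234)]
1.0 [np.float64(51.0), np.float64(67.0), np.float64(75.75), np.float64(75.75)]
103.5 [np.float64(9.25), np.float64(25.25), np.float64(41.25), np.float64(57.25)]
145.0 [np.float64(0.0), np.float64(9.0), np.float64(25.0), np.float64(41.0)]
185.5 [np.float64(0.0), np.float64(0.0), np.float64(8.75), np.float64(24.75)]
tcp_pos: [484.5, -38.0, 88.0]
force: [-4.2, -0.1, 2.2]
tcp_pos: [487.0, -38.0, 88.0]
force: [-2.6, 0.6, 0.7]
dark [(6, 13), (46, 70), (102, 105), (144, 147), (184, 187), (222, 234)]
103.5 [np.float64(13.0), np.float64(29.0), np.float64(45.0), np.float64(61.0)]
145.5 [np.float64(0.0), np.float64(12.75), np.float64(28.75), np.float64(44.75)]
185.5 [np.float64(0.0), np.float64(0.0), np.float64(12.75), np.float64(28.75)]
t 6.7 inst [-256.5 -108.6   88. ] rows [-0.125  0.013 -0.02 ] roll 0.003 F [-1.98  0.09 -1.02] w -0.002
```

The rod was in click 1 (q=25) and has now been pushed to 29, climbing the second ridge. Contact gives q = tcp_x + 285.5 in the instrument frame.

```bash

python3 -m jog '[[0.02,0,0,0,1],[0.04,0,0,0,1],[0.06,0,0,0,1],[0.06,0,0,0,1]]' | egrep 'tcp|force'
python3 -c "
from h import *
q_est()"
python3 -m jog '[[0.02,0,0,0,1],[0.02,0,0,0,1]]' | egrep 'tcp|force'
python3 -m jog '[[0.01,0,0,0,1],[0.01,0,0,0,1]]' | egrep 'tcp|force'
python3 -c "
from h import *
q_est()
to((-244.5,-110,90))"
```

```text
tcp_pos: [494.7, -38.5, 88.7]
force: [-0.2, 0.8, 0.3]
dark [(33, 38), (71, 94), (132, 135), (172, 176), (211, 234)]
35.5 [np.float64(47.75), np.float64(63.75), np.float64(75.75), np.float64(75.75)]
133.5 [np.float64(8.75), np.float64(24.75), np.float64(40.75), np.float64(56.75)]
174.0 [np.float64(0.0), np.float64(8.5), np.float64(24.5), np.float64(40.5)]
tcp_pos: [496.1, -38.4, 88.6]
force: [0.7, 0.3, 0.0]
tcp_pos: [496.7, -38.4, 88.4]
force: [0.8, -0.2, -0.5]
dark [(40, 44), (76, 99), (137, 140), (177, 181), (216, 234)]
42.0 [np.float64(47.0), np.float64(63.0), np.float64(75.75), np.float64(75.75)]
138.5 [np.float64(8.75), np.float64(24.75), np.float64(40.75), np.float64(56.75)]
179.0 [np.float64(0.0), np.float64(8.75), np.float64(24.75), np.float64(40.75)]
t 7.6 inst [-247.1 -108.7   88.3] rows [ 0.026  0.013 -0.017] roll 0.003 F [ 0.56 -0.73  0.31] w -0.001
```

The rod is now in click 2 (q=40.8), with ridge 3 at about tcp -236.5. I'll push on in smaller steps.

```bash

python3 -m jog '[[0.02,0,0,0,1],[0.04,0,0,0,1],[0.06,0,0,0,1],[0.08,0,0,0,1],[0.08,0,0,0,1]]' | egrep 'tcp|force'
python3 -c "
from h import *
q_est()"
python3 -m jog '[[0.01,0,0,0,1],[0.02,0,0,0,1],[0.02,0,0,0,1]]' | egrep 'tcp|force'
python3 -c "
from h import *
q_est()
to((-236,-110,90))"
```

```text
tcp_pos: [504.1, -38.5, 88.0]
force: [-1.8, 0.2, -0.3]
dark [(65, 69), (97, 114), (143, 147), (184, 187), (222, 234)]
67.0 [np.float64(44.5), np.float64(60.5), np.float64(75.75), np.float64(75.75)]
145.0 [np.float64(14.0), np.float64(30.0), np.float64(46.0), np.float64(62.0)]
185.5 [np.float64(0.0), np.float64(13.75), np.float64(29.75), np.float64(45.75)]
tcp_pos: [506.9, -38.5, 88.3]
force: [-0.2, -0.3, -0.6]
dark [(75, 78), (105, 122), (143, 147), (183, 187), (222, 234)]
76.5 [np.float64(43.5), np.float64(59.5), np.float64(75.5), np.float64(75.75)]
145.0 [np.float64(16.75), np.float64(32.75), np.float64(48.75), np.float64(64.75)]
185.0 [np.float64(0.5), np.float64(16.5), np.float64(32.5), np.float64(48.5)]
t 8.5 inst [-236.7 -108.6   88.4] rows [ 0.007  0.014 -0.016] roll 0.002 F [-0.78  0.66 -0.19] w -0.004
```

```bash

python3 -m jog '[[0.01,0,0,0,1],[0.02,0,0,0,1],[0.02,0,0,0,1]]' | egrep 'tcp|force'
python3 -c "
from h import *
q_est()"
python3 -m jog '[[0.01,0,0,0,1],[0.015,0,0,0,1],[0.015,0,0,0,1]]' | egrep 'tcp|force'
python3 -c "
from h import *
q_est()
to((-236,-110,90))"
```

```text
tcp_pos: [509.2, -38.7, 88.6]
force: [0.4, -0.2, -0.6]
dark [(83, 86), (111, 128), (142, 145), (182, 186), (221, 234)]
84.5 [np.float64(42.5), np.float64(58.5), np.float64(74.5), np.float64(75.75)]
143.5 [np.float64(19.25), np.float64(35.25), np.float64(51.25), np.float64(67.25)]
184.0 [np.float64(3.0), np.float64(19.0), np.float64(35.0), np.float64(51.0)]
tcp_pos: [510.2, -38.7, 88.4]
force: [-0.2, -1.4, 0.1]
dark [(87, 90), (114, 134), (171, 174), (210, 234)]
88.5 [np.float64(42.0), np.float64(58.0), np.float64(74.0), np.float64(75.75)]
172.5 [np.float64(8.75), np.float64(24.75), np.float64(40.75), np.float64(56.75)]
t 9.2 inst [-233.6 -108.7   88.4] rows [-0.024  0.013 -0.016] roll 0.003 F [0.08 0.36 0.32] w 0.003
```

The rod has snapped into click 3 (ring 4 gives q=56.75). I'll back off, rise, and cross to above the read key.

```bash

python3 -m jog '[[-0.2,0,0,0,1],[-0.5,0,0,0,1],[-0.5,0,-0.4,0,1],[-0.5,0,-0.8,0,1],[-0.5,0,-1,0,1]]' | egrep 'tcp|force'
python3 -m jog '[[0,0,-0.4,0,1],[0.4,-0.2,-0.4,0,1],[0.7,-0.6,-0.4,0,1],[0.9,-1,-0.4,0,1],[0.9,-1,-0.4,0,1]]' | egrep 'tcp|force'
python3 -c "
from h import *
to((-112,105,160))"
```

```text
tcp_pos: [461.2, -38.0, 191.8]
force: [-0.2, -0.3, 0.5]
tcp_pos: [553.7, 64.4, 228.2]
force: [-0.2, -0.1, 1.6]
t 10.2 inst [-192.8   -4.5  228.2] rows [ 0.817 -1.086  0.684] roll 0.005 F [-0.19 -0.11  1.59] w -0.001
```

```bash

python3 -m jog '[[0.3,-0.4,0,0,1],[0.6,-0.8,0,0,1],[0.8,-1,0,0,1],[0.8,-1,0,0,1],[0.8,-1,0,0,1]]' | egrep 'tcp|force'
python3 -m jog '[[0.02,-0.08,0.3,0,1],[0.02,-0.08,0.6,0,1],[0.02,-0.08,0.6,0,1],[0.02,-0.08,0.6,0,1]]' | egrep 'tcp|force'
python3 -c "
from h import *
to((-112,105,141))
cv2.imwrite('pics/wrist3.png',bot.get_image('wrist')[:,:,::-1])"
```

```text
tcp_pos: [634.2, 158.2, 227.7]
force: [-0.5, -0.2, 0.4]
tcp_pos: [636.1, 165.4, 168.6]
force: [0.9, -0.5, -0.1]
t 11.1 inst [-113.1   98.7  168.6] rows [ 0.012 -0.063  0.276] roll 0.002 F [ 0.88 -0.54 -0.08] w -0.001
```

View pics/wrist3.png

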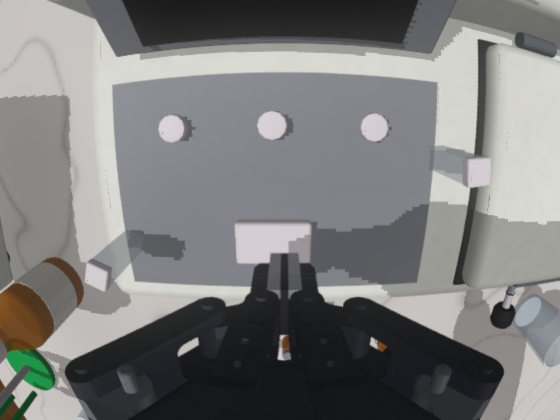

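The read key spans cols 236–311 and rows 222–264, so the tool needs to go 6 mm left, which agrees with the fit. Both cuvettes are clear. Now I'll centre, press and release.

```bash

python3 -m jog '[[0.01,-0.06,0,0,1],[0.01,-0.06,0.1,0,1],[0.01,-0.06,0.2,0,1],[0.01,-0.06,0.26,0,1],[0.01,-0.06,0.29,0,1],[0.01,-0.06,0.31,0,1],[0.01,-0.06,0.33,0,1],[0.01,-0.06,0.33,0,1]]' | egrep 'tcp|force'
python3 -m jog '[[0,0,0.01,0,1],[0,0,0.02,0,1],[0,0,0.02,0,1]]' | egrep 'tcp|force'
python3 -c "
from h import *
to((-112,105,136))"
```

```text
tcp_pos: [637.9, 172.5, 136.2]
force: [-3.2, -0.1, 3.1]
tcp_pos: [638.1, 172.6, 135.9]
force: [-7.9, -0.6, 13.2]
t 12.25 inst [-111.3  105.9  135.9] rows [-0.007  0.009 -0.001] roll 0.003 F [-7.86 -0.61 13.23] w 0.004
```

The reading is 13 N with the tip at z=119, so the key is at its bottom stop. I'll lift off and check.

```bash

python3 -m jog '[[0,0,0,0,1],[0,0,-0.1,0,1],[0,0,-0.3,0,1],[0,0,-0.7,0,1],[0,0,-1,0,1],[0,0,-1,0,1]]' | egrep 'tcp|force'
python3 -m jog '[[-0.4,0.2,0,0,1],[-0.8,0.4,0,0,1],[-1,0.8,0,0,1],[-1,1,0,0,1],[-1,1,0,0,1],[-1,1,0,0,1]]' | egrep 'tcp|force'
python3 -m jog '[[-0.4,0.4,0,0,1],[-0.8,0.8,0,0,1],[-1,1,0,0,1],[-1,1,0,0,1],[-1,1,0,0,1],[-1,1,0,0,1]]' | egrep 'tcp|force'
python3 -c "
from h import *
print(bot.sense()['time'])
im=bot.get_image('side')[150:290,150:350,::-1]
cv2.imwrite('pics/side4.png',cv2.resize(im,None,fx=4,fy=4,interpolation=2))"
```

```text
tcp_pos: [641.1, 172.8, 239.9]
force: [1.3, 0.0, 1.8]
tcp_pos: [535.8, 74.9, 233.0]
force: [-1.2, -0.3, -1.3]
tcp_pos: [434.3, -22.1, 233.5]
force: [-0.3, -0.0, 0.1]
14.05
```

View pics/side4.png

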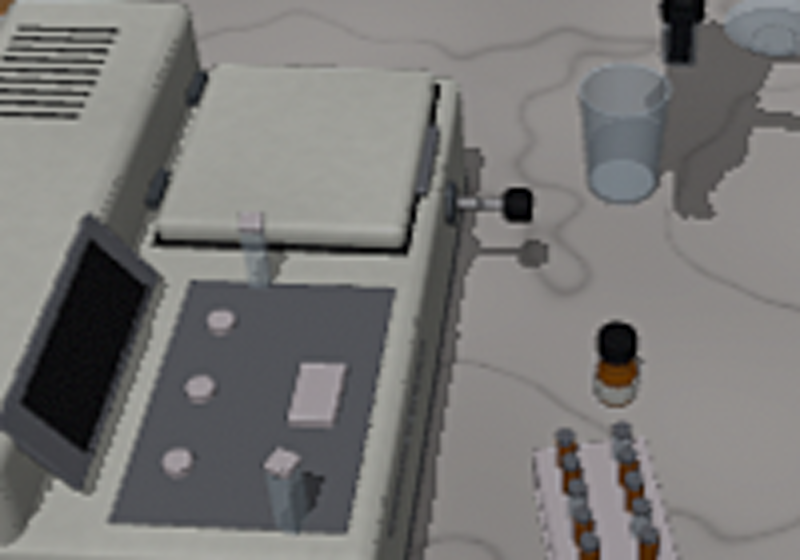

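The side view shows the rod in with one ring left outside the bushing (about col 480), the read key up at (318,394), the glassware standing, and the arm clear.

```bash
python3 -c "
from station import bot
print(bot.finish_job(), bot.sense()['time'])"
```

```text
the job is handed in; nothing more can be done
the job is handed in; nothing more can be done
```

The rod is in its third click, the read key was pressed after that and let go, and the job is handed in. No verdict was reported.

- **Rod:** I pushed the knob's end face in with the closed fingertips. The rings in the wrist view read 25, then 41, then 57 mm (56.75 at the last reading). The final side picture shows only ring 4 outside the bushing.
- **Read key:** I pressed until the fingertips were at 119 mm, the key's bottom stop, with 13 N upward on the tool. That is above the 4.2 N the key needs. After I lifted off, the final picture shows the key up.
- **Glassware:** everything in the final crop looks upright and where it was, and the arm was clear. The reagent bottle and flask were outside that crop, and the dish only partly in it. The arm's path stayed away from them.
- **Time:** about 14 s of the 54 s.
- **Disagreement:** after the first ridge the rod sat still at about 20 mm and moved into the notch only after a few more millimetres of pushing. At the third click it still rested at 51 mm, about 2 mm past the 49 mm ridge, and went in on the next 1.5 mm push. So ridge 3 gave way a little later than stated.

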